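Show a guest how to make a large decaf

TASK

A guest wants a large decaf: show them what to use by pointing with the fingertips from just above (no more than about 5 cm) and keeping still there for at least two seconds each time: first at the green capsule in the capsule box, then at the middle of the mouth of the blue mug, then at the large-cup button (the bigger one) on top of the coffee machine, and finish there, still pointing at that button. Do not touch, press or pick up anything, and do not dip the fingertips down over any other capsule, mug or button.

Things in the scene. Friction and masses are not known exactly. Their poses are not given: they have to be found in the camera images.
- capsule_green: coffee capsule with a green dome on a silver rim, 37 mm across the rim, 30 mm high, standing dome up and loose in a compartment of the bamboo capsule box (box 122 x 177 mm, walls 24 mm high, six compartments, five of them filled, in any order). Origin: centre of its underside, 5 mm above the counter; z up
- capsule_green_top (a point): top of the dome of the green capsule, on its axis, 30 mm above its underside
- capsule_gold: coffee capsule with a gold dome on a silver rim, 37 mm across the rim, 30 mm high, standing dome up and loose in a compartment of the bamboo capsule box (box 122 x 177 mm, walls 24 mm high, six compartments, five of them filled, in any order). Origin: centre of its underside, 5 mm above the counter; z up
- capsule_gold_top (a point): top of the dome of the gold capsule, on its axis, 30 mm above its underside
- capsule_blue: coffee capsule with a blue dome on a silver rim, 37 mm across the rim, 30 mm high, standing dome up and loose in a compartment of the bamboo capsule box (box 122 x 177 mm, walls 24 mm high, six compartments, five of them filled, in any order). Origin: centre of its underside, 5 mm above the counter; z up
- capsule_blue_top (a point): top of the dome of the blue capsule, on its axis, 30 mm above its underside
- capsule_red: coffee capsule with a red dome on a silver rim, 37 mm across the rim, 30 mm high, standing dome up and loose in a compartment of the bamboo capsule box (box 122 x 177 mm, walls 24 mm high, six compartments, five of them filled, in any order). Origin: centre of its underside, 5 mm above the counter; z up
- capsule_red_top (a point): top of the dome of the red capsule, on its axis, 30 mm above its underside
- capsule_black: coffee capsule with a black dome on a silver rim, 37 mm across the rim, 30 mm high, standing dome up and loose in a compartment of the bamboo capsule box (box 122 x 177 mm, walls 24 mm high, six compartments, five of them filled, in any order). Origin: centre of its underside, 5 mm above the counter; z up
- capsule_black_top (a point): top of the dome of the black capsule, on its axis, 30 mm above its underside
- mug_blue: blue ceramic mug, 76 mm across, 92 mm high, handle on its y side, empty, one of three standing loose in any order on an oak serving tray (340 x 140 mm, 8 mm thick floor, 14 mm high edge). Origin: centre of its underside; z up
- mug_blue_rim (a point): centre of the mouth of the blue mug, level with its rim, 92 mm above its underside; z up
- mug_white: white ceramic mug, 76 mm across, 92 mm high, handle on its y side, empty, one of three standing loose in any order on an oak serving tray (340 x 140 mm, 8 mm thick floor, 14 mm high edge). Origin: centre of its underside; z up
- mug_white_rim (a point): centre of the mouth of the white mug, level with its rim, 92 mm above its underside; z up
- mug_red: red ceramic mug, 76 mm across, 92 mm high, handle on its y side, empty, one of three standing loose in any order on an oak serving tray (340 x 140 mm, 8 mm thick floor, 14 mm high edge). Origin: centre of its underside; z up
- mug_red_rim (a point): centre of the mouth of the red mug, level with its rim, 92 mm above its underside; z up
- machine: grey capsule coffee machine, fixed, 120 mm wide, 300 mm deep, 235 mm high, with drip tray and brew head in front, water tank behind and two round white buttons on top. The machine is the tallest thing among the work, and nothing on it stands higher than the buttons. Origin: centre of its underside; its front is its -x side, z up
- large_button_top (a point): centre of the top of the large-cup button: white, 32 mm across, with a larger dark cup mark, 241 mm above the counter; z up. Beside the other button (54 mm between centres) on the black panel on top of the coffee machine; both face up
- small_button_top (a point): centre of the top of the small-cup button: white, 20 mm across, with a small dark cup mark, 241 mm above the counter; z up. Beside the other button (54 mm between centres) on the black panel on top of the coffee machine; both face up
- large_button (a joint): how far the large-cup button is pressed, m: about 0 untouched, 0.004 fully down; a light spring
- small_button (a joint): how far the small-cup button is pressed, m: about 0 untouched, 0.004 fully down; a light spring
- sugar_jar: glass sugar jar with a wooden lid, 72 mm across, 110 mm high, loose on the counter beyond the capsule box. Origin: centre of its underside
Not all that is in view belongs to the job. Leave any turquoise look-alike of the mug_blue alone.

How it is judged (in metres and radians):
On the way, in this order (a step that is already met when the one before it is completed fails the run):
1. the fingertips dwell just above the green capsule (horizontal distance between the grasp point and capsule_green_top below 0.014 m and z of the grasp point in the frame of capsule_green_top between 0.012 and 0.085 m), for 1.9 s.
2. the fingertips dwell just above the mouth of the blue mug (horizontal distance between the grasp point and mug_blue_rim below 0.025 m and z of the grasp point in the frame of mug_blue_rim between 0.012 and 0.085 m), for 1.9 s.
3. the fingertips dwell just above the large-cup button (horizontal distance between the grasp point and large_button_top below 0.013 m and z of the grasp point in the frame of large_button_top between 0.012 and 0.085 m), for 1.9 s.
At the end, for the whole second after the job is handed in: The fingertips are still over the large-cup button (grasp point within 13 mm of its axis and no more than 85 mm above it, that is the tips within about 65 mm); both buttons are up (pressed less than 1.5 mm), and every capsule, mug and the jar is within 5 mm of where it started (all of step 3 and distance of each of capsule_green, capsule_gold, capsule_blue, capsule_red, capsule_black, mug_blue, mug_white, mug_red, sugar_jar from where it was at the start of the episode below 0.005 m and value of joint each of large_button, small_button below 0.0015 m); the robot touches nothing.
It fails at once if the robot touches something (contact force between any of the fingers, the arm and anything else above 0.5 N).
It fails at once if a capsule, a mug or the jar is moved or lifted (more than 8 mm) (distance of any of capsule_green, capsule_gold, capsule_blue, capsule_red, capsule_black, mug_blue, mug_white, mug_red, sugar_jar from where it was at the start of the episode above 0.008 m).
It fails at once if a button is pressed (value of joint any of large_button, small_button above 0.002 m).
It fails at once if the fingertips dip to within 3 cm right above another capsule, another mug's mouth or the small-cup button ((horizontal distance between the grasp point and capsule_gold_top below 0.01 m and z of the grasp point in the frame of capsule_gold_top between 0.012 and 0.049 m) or (horizontal distance between the grasp point and capsule_blue_top below 0.01 m and z of the grasp point in the frame of capsule_blue_top between 0.012 and 0.049 m) or (horizontal distance between the grasp point and capsule_red_top below 0.01 m and z of the grasp point in the frame of capsule_red_top between 0.012 and 0.049 m) or (horizontal distance between the grasp point and capsule_black_top below 0.01 m and z of the grasp point in the frame of capsule_black_top between 0.012 and 0.049 m) or (horizontal distance between the grasp point and mug_white_rim below 0.02 m and z of the grasp point in the frame of mug_white_rim between 0.012 and 0.049 m) or (horizontal distance between the grasp point and mug_red_rim below 0.02 m and z of the grasp point in the frame of mug_red_rim between 0.012 and 0.049 m) or (horizontal distance between the grasp point and small_button_top below 0.008 m and z of the grasp point in the frame of small_button_top between 0.012 and 0.049 m)).
It also fails if it takes over 67 s, if anything falls off the work surface, if the arm or the gripper's body presses on something with over 40 N, if the wrist force passes 120 N, or if a joint passes its speed limit or range.

ROBOT

A 6-joint arm with a two-finger parallel gripper is mounted at the origin on the work surface. World frame = base frame: x ahead of the robot, y to its left, z up, the work surface at z = 0. Lengths are in m, angles in degrees, forces in N, time in s.
With the tool pointing down it reaches from about 0.375 to 0.9 m from the base axis. Payload 3.1 kg.
Tool frame: the origin (TCP) lies on the centre line of the jaws, within the pads' length; the fingertips stand 25 mm ahead of it and the grasp point (between the pads) lies 6 mm ahead of it; z points along the fingers, y is the line along which they close (so a half turn about z gives the same grasp; the last joint's range is limited). The gripper opens to 87 mm and grips with 3 to 60 N. Pads are 19 mm wide; open, the fingers measure 117 mm over their backs; the gripper's body (75 mm by 190 mm) begins 51 mm behind the grasp point.
Start: joints at [55.491, 30.224, 82.088, -0, 67.689, -10.227], TCP at [0.257, 0.57, 0.248] pointing down, gripper open.
Joint ranges: [-176.69, 176.69], [-43.24, 126.21], [12.49, 139.97], [-82, 262], [0, 151.66], [-163.58, 163.58]. Speed limits (degrees/s): [159.86, 159.86, 180, 180, 180, 180].

INTERFACE

Orientations are given as a 3x3 rotation matrix whose columns are the frame's x, y, z axes.
In Python, from rig import * gives the robot as it stands.
- The arm moves only by the tool step_arm, never from a script. Its argument "steps" is a list of rows, each a list of 7 numbers: the shift along the tool's x, y, z normalised to -1 to 1, where 1 is 0.3 m, then the turn, a rotation vector about the tool's x, y, z normalised to -1 to 1, where 1 is 45 degrees, then the gripper's target within -1 to 1 (shut at 1, half-way at 0, fully open at -1). A call has 1 to 8 rows; each row is the pose to reach, as a shift and turn from the pose commanded when the call began, along the tool's axes at that moment; what a row does not reach only later rows make up. A row lasts 1/12 s, in which the tool goes at most 41.7 mm and 7.16 degrees, less where a joint would pass 70% of its speed; a pose out of reach is approached as far as the arm can. A call with a number of a shift or a turn outside -1 to 1 is refused whole. A call with a gripper value outside its range is refused whole. The fingers move at their own pace and stop on an object; the grip force is fixed at half the most. Time passes only in rows, so rows that repeat a pose let the fingers close. It gives the time, the measured TCP pose, the force, the opening and the grip force at its end, in the units of the state.
- read_state(): the state, without advancing time (a new reading comes with each control period).
- capture(name): name is "scene" or "top" or "wrist"; returns a dict with "image" (384x512x3 uint8, red, green, blue), "vertical_fov" (degrees; the focal length in pixels is half the picture's height over the tangent of half this angle, whatever the lens; pixels are square), "cx", "cy" (the principal point, pixels), "world_from_camera" (4x4, takes a point from camera to world coordinates); the wrist camera has in their place "T_tool_cam" (4x4, takes a point from camera to tool coordinates, whose origin is the TCP and whose axes are the flange's). Camera axes: x right, y down, z forward; pixel columns grow to the right and rows downward; lengths in m; the calibration is good to about 2 mm. A picture is of the moment at which its call begins: read the wrist's pose just before it. There is no depth.
- hand_in(): hands the job in; it is judged then, once.
The state is a dict: "time_s": time; "joint_positions": joint angles; "qvel": joint speeds; "tau": joint torques, N m; "position": TCP position; "tcp_rot": TCP orientation; "force": force on the tool from outside, world axes, zero at the start; "moment": the same for the moment, N m; "opening": opening from 0.0 (shut) to 1.0 (fully open); "grasp_force": force on a finger pad.
Only numpy, scipy, OpenCV 4.12 (cv2) and the standard library are available. Lean on these libraries where they do the work, as an engineer would, in place of code of your own. Each camera call takes 0.05 s, during which the arm holds its last target. There are 200 camera calls.

## Working session

There is one attempt and no reset: what is moved stays moved. The work goes in short steps, Python scripts to look and compute and a tool call to move; the robot and the scene stay as the last step left them, time stands still between calls to the robot, and variables do not carry over. Pictures are saved under pics/ and viewed, at most 10 in all, crops included, and the job is handed in when it is done.

Besides the shell and the picture viewer there is one more tool, called after ">>>" in YAML: its name, and indented under it one key for each argument. step_arm: Moves the arm, as the interface text tells. Scaled input: -1 to 1 covers 0.3 m each way for a shift and 45 degrees each way for a turn. Its arguments: {"type":"object","properties":{"steps":{"type":"array"}},"required":["steps"]}

```bash
mkdir -p pics; cat > h.py <<'E'
from rig import *
import numpy as np, cv2
def ray(c,u,v,T=None):
    f=c["image"].shape[0]/2/np.tan(np.radians(c["vertical_fov"])/2)
    T=np.array(c["world_from_camera"]) if T is None else T
    d=T[:3,:3]@np.array([(u-c["cx"])/f,(v-c["cy"])/f,1]); return T[:3,3],d
def onz(c,u,v,z,T=None):
    o,d=ray(c,u,v,T); return o+d*(z-o[2])/d[2]
E
python3 - <<'E'
from h import *
s=read_state();print(s["time_s"],s["position"],np.round(s["tcp_rot"],3))
a=capture("scene");b=capture("top")
for n,c in(("scene",a),("top",b)):
    print(n,c["vertical_fov"],c["cx"],c["cy"],np.round(c["world_from_camera"],3).tolist())
    cv2.imwrite(f"pics/{n}0.png",cv2.resize(c["image"][:,:,::-1],(800,600),interpolation=cv2.INTER_CUBIC))
    np.save(f"{n}0.npy",c,allow_pickle=True)
E
```

```text
0.0 [0.25658385 0.56916261 0.24657409] [[-0.912  0.411 -0.001]
 [ 0.411  0.912 -0.002]
 [ 0.    -0.002 -1.   ]]
scene 51.480327693662936 247.8293845392218 191.0335343972837 [[0.029, 0.596, -0.802, 1.3], [0.999, 0.001, 0.037, -0.016], [0.023, -0.803, -0.596, 0.781], [0.0, 0.0, 0.0, 1.0]]
top 51.35646188818408 258.50558110472855 190.84702341229783 [[-0.015, -0.983, 0.183, 0.245], [-1.0, 0.014, -0.007, 0.019], [0.004, -0.183, -0.983, 1.319], [0.0, 0.0, 0.0, 1.0]]
```

View pics/top0.png

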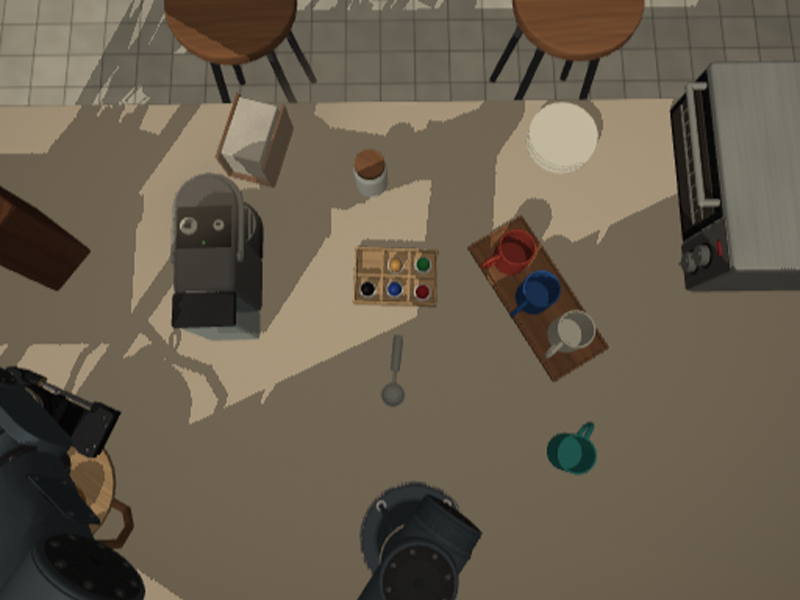

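View pics/scene0.png

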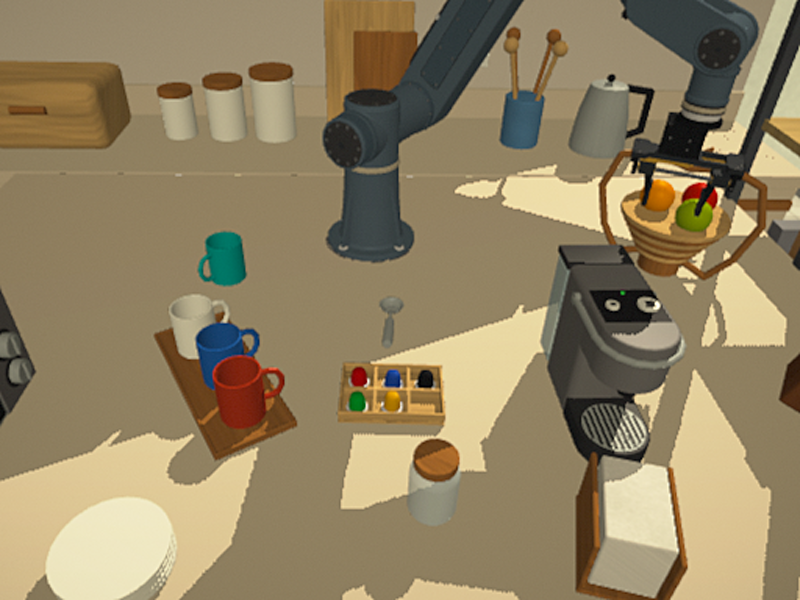

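The top view (800x600) shows these candidates:
- **Capsules:** green (423,265), gold (396,265), black (368,289), blue (395,289), red (422,292).
- **Mugs:** red (516,250), blue (540,292), white (575,330). The turquoise look-alike is at (572,452), off the tray.
- **Buttons:** left (188,225) and right (219,225). The left one looks larger.

The scene view agrees: green (357,401), blue mug (222,350), larger button (649,304). I'll measure from both views and check with one crop.

```bash
cat > m.py <<'E'
from h import *
b=np.load("top0.npy",allow_pickle=True).item();a=np.load("scene0.npy",allow_pickle=True).item()
k=.64
def blob(c,u,v,r,lo,hi):
    im=cv2.cvtColor(c["image"],cv2.COLOR_RGB2HSV);m=cv2.inRange(im,lo,hi)
    w=np.zeros_like(m);cv2.circle(w,(int(u*k),int(v*k)),r,255,-1);m&=w
    n,l,st,ce=cv2.connectedComponentsWithStats(m);i=1+np.argmax(st[1:,4]);return ce[i],st[i]
def tri(p,q):
    (o1,d1),(o2,d2)=ray(b,*p),ray(a,*q)
    t=np.linalg.lstsq(np.c_[d1,-d2],o2-o1,rcond=None)[0];x,y=o1+t[0]*d1,o2+t[1]*d2
    return (x+y)/2,np.linalg.norm(x-y)
G=((40,90,20),(85,255,255));B=((105,90,20),(130,255,255));W=((0,0,110),(179,70,255))
for n,t,s,r,z,R in(("green",(423,265),(357,401),9,.028,G),("L",(188,225),(649,304),9,.241,W),("S",(219,225),(613,305),8,.241,W),
  ("mug",(540,292),(222,350),22,.1,B),("black",(368,289),(426,379),8,.028,((0,0,0),(179,255,45))),("red",(422,292),(358,377),8,.028,((165,90,20),(179,255,255)))):
    p,sp=blob(b,*t,r,*R);q,sq=blob(a,*s,r,*R)
    X,e=tri(p,q);print(n,p.round(1),sp[2:],q.round(1),sq[2:],"topz",onz(b,*p,z).round(4),"scz",onz(a,*q,z).round(4),"tri",X.round(4),round(e,4))
C=[cv2.resize(c["image"][y:y+h,x:x+w,::-1],(390,290),interpolation=cv2.INTER_CUBIC) for c,x,y,w,h in((b,222,155,64,48),(b,300,135,88,66),(b,105,120,64,48),(a,360,170,84,63))]
cv2.imwrite("pics/crop.png",np.vstack([np.hstack(C[:2]),np.hstack(C[2:])]))
E
python3 m.py
```

```text
green [270.4 168.7] [ 8  8 53] [228.1 256.8] [ 11  12 111] topz [ 0.5588 -0.0308  0.028 ] scz [ 0.5725 -0.0282  0.028 ] tri [ 0.5615 -0.0298  0.0168] 0.0029
L [119.8 144.3] [11 11 53] [415.1 194.6] [ 17  10 105] topz [0.5832 0.3979 0.241 ] scz [0.5866 0.3999 0.241 ] tri [0.5843 0.3999 0.239 ] 0.0026
S [139.5 143.8] [ 6  6 19] [391.8 195. ] [ 9  7 47] topz [0.5838 0.3428 0.241 ] scz [0.5881 0.3454 0.241 ] tri [0.5851 0.3452 0.2385] 0.0033
mug [343.6 186.8] [ 31  28 603] [139.3 220.5] [ 36  38 685] topz [ 0.4802 -0.2549  0.1   ] scz [ 0.5119 -0.2575  0.1   ] tri [ 0.4852 -0.263   0.0765] 0.0054
black [234.9 184.5] [ 9  8 55] [271.9 242.4] [10 11 90] topz [0.5069 0.0874 0.028 ] scz [0.5199 0.0896 0.028 ] tri [0.5092 0.0895 0.0176] 0.0031
red [272. 189.] [3 3 3] [228.5 243.1] [ 7  5 15] topz [ 0.49   -0.0348  0.028 ] scz [ 0.5221 -0.0278  0.028 ] tri [ 0.495 -0.032  0.002] 0.0077
```

View pics/crop.png

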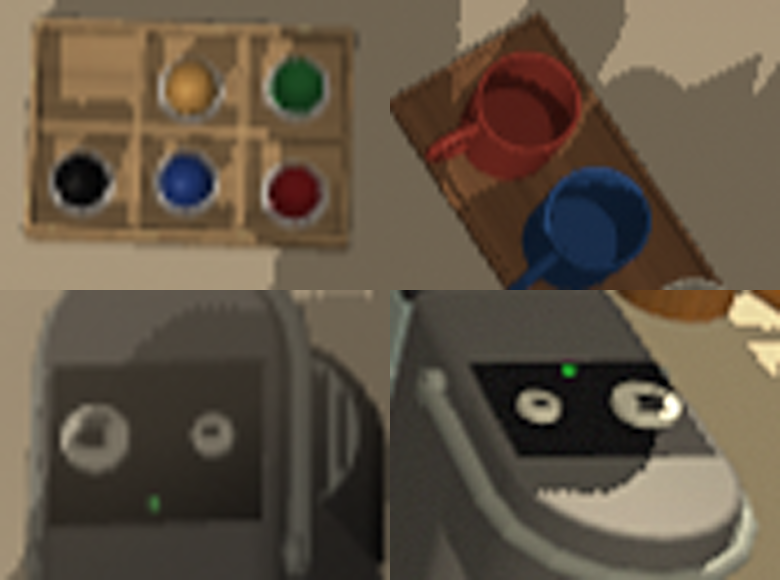

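The crop confirms the choice. The green capsule is in the corner compartment next to gold, the blue mug is the middle one on the tray, and the left button in the top view is the larger one. Centre spacing measures 55 mm against 54 mm nominal. I'll rise, close the fingers most of the way, then cross high.

>>> step_arm:
  steps:
    - [0,0,-0.5,0,0,0,0.8]
    - [0,0,-0.5,0,0,0,0.8]
    - [0,0,-0.5,0,0,0,0.8]
    - [0,0,-0.5,0,0,0,0.8]
    - [0,0,-0.5,0,0,0,0.8]
    - [0,0,-0.5,0,0,0,0.8]

```text
time_s: 0.6
position: [0.2572, 0.5701, 0.3992]
tcp_rot: [[-0.912, 0.411, 0.002], [0.411, 0.912, 0.003], [-0.001, 0.004, -1.0]]
force: [-0.4, -0.3, 0.4]
opening: 0.632
grasp_force: 0.0
```

>>> step_arm:
  steps:
    - [-0.87,-0.7,0,0,0,0,0.8]
    - [-0.87,-0.7,0,0,0,0,0.8]
    - [-0.87,-0.7,0,0,0,0,0.8]
    - [-0.87,-0.7,0,0,0,0,0.8]
    - [-0.87,-0.7,0,0,0,0,0.8]
    - [-0.87,-0.7,0,0,0,0,0.8]
    - [-0.87,-0.7,0,0,0,0,0.8]
    - [-0.87,-0.7,0,0,0,0,0.8]

```text
time_s: 1.27
position: [0.407, 0.2701, 0.3951]
tcp_rot: [[-0.912, 0.411, -0.005], [0.411, 0.912, -0.002], [0.004, -0.004, -1.0]]
force: [1.3, 0.4, -0.5]
opening: 0.112
grasp_force: 0.0
```

>>> step_arm:
  steps:
    - [-0.8,-0.64,0,0,0,0,0.8]
    - [-0.8,-0.64,0,0,0,0,0.8]
    - [-0.8,-0.64,0,0,0,0,0.8]
    - [-0.8,-0.64,0,0,0,0,0.8]
    - [-0.8,-0.64,0,0,0,0,0.8]
    - [-0.8,-0.64,0,0,0,0,0.8]
    - [-0.8,-0.64,0,0,0,0,0.8]
    - [-0.8,-0.64,0,0,0,0,0.8]

```text
time_s: 1.93
position: [0.5488, -0.0061, 0.3946]
tcp_rot: [[-0.91, 0.415, -0.004], [0.415, 0.91, -0.002], [0.003, -0.003, -1.0]]
force: [1.0, 1.3, 0.6]
opening: 0.101
grasp_force: 0.0
```

```bash
cat >> h.py <<'E'
def wrist():
    s=read_state();c=capture("wrist");T=np.eye(4);T[:3,:3]=s["tcp_rot"];T[:3,3]=s["position"]
    return s,c,T@np.array(c["T_tool_cam"])
def to(s,x,y,z):
    d=np.array(s["tcp_rot"]).T@(np.array([x,y,z])-np.array(s["position"]));return np.round(d/.3,3)
def comps(c,lo,hi,n=3):
    m=cv2.inRange(cv2.cvtColor(c["image"],cv2.COLOR_RGB2HSV),lo,hi)
    k,l,st,ce=cv2.connectedComponentsWithStats(m);o=np.argsort(-st[1:,4])[:n]+1
    return [(ce[i],st[i]) for i in o if st[i,4]>15]
E
python3 - <<'E'
from h import *
s,c,T=wrist();print(s["time_s"],s["position"],T.round(3)[:3].tolist())
for p,st in comps(c,(40,90,20),(85,255,255)):print("green",p.round(1),st,onz(c,*p,.027,T).round(4))
for p,st in comps(c,(105,90,20),(130,255,255)):print("blue",p.round(1),st,onz(c,*p,.027,T).round(4))
cv2.imwrite("pics/w1.png",c["image"][:,:,::-1])
E
```

```text
1.9333 [ 0.54878228 -0.00613469  0.39462742] [[0.415, 0.869, 0.27, 0.476], [0.91, -0.396, -0.125, 0.028], [-0.002, 0.298, -0.955, 0.532]]
green [249.3 153.8] [243 147  14  15 166] [ 0.5613 -0.0266  0.027 ]
green [ 2.2 10.2] [ 0  0  4 21 25] [ 0.2057 -0.2742  0.027 ]
blue [101.5 175.5] [  66  137   71   70 2982] [ 0.4877 -0.2822  0.027 ]
blue [269.2 110.7] [263 103  14  16 174] [0.5092 0.0342 0.027 ]
```

View pics/w1.png

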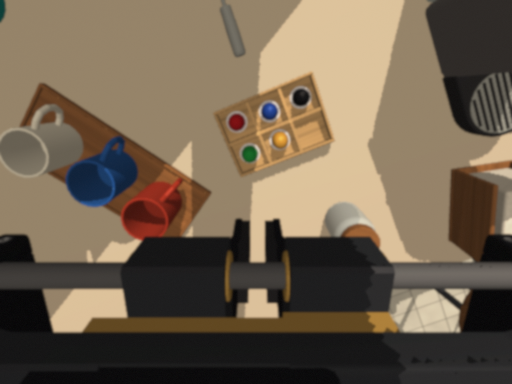

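The wrist view shows green at (249,154), beside gold at (280,140), with the blue mug at (102,175). The position agrees with the top view to about 4 mm. I'll align over green and descend in two stages.

>>> step_arm:
  steps:
    - [-0.067,-0.054,0,0,0,0,0.8]
    - [-0.067,-0.054,0.1,0,0,0,0.8]
    - [-0.067,-0.054,0.7,0,0,0,0.8]
    - [-0.067,-0.054,0.7,0,0,0,0.8]
    - [-0.067,-0.054,0.7,0,0,0,0.8]
    - [-0.067,-0.054,0.7,0,0,0,0.8]
    - [-0.067,-0.054,0.7,0,0,0,0.8]
    - [-0.067,-0.054,0.7,0,0,0,0.8]

```text
time_s: 2.65
position: [0.5542, -0.0223, 0.1817]
tcp_rot: [[-0.912, 0.411, -0.014], [0.411, 0.912, 0.004], [0.014, -0.002, -1.0]]
force: [0.4, 0.8, 0.4]
opening: 0.099
grasp_force: 0.0
```

```bash
python3 - <<'E'
from h import *
s,c,T=wrist();print(s["position"])
for p,st in comps(c,(40,90,20),(85,255,255)):
    q=onz(c,*p,.027,T);print("green",p.round(1),st,q.round(4),to(s,q[0],q[1],.096))
for p,st in comps(c,(105,90,20),(130,255,255)):print("blue",p.round(1),st,onz(c,*p,.027,T).round(4))
cv2.imwrite("pics/w2.png",c["image"][:,:,::-1])
E
```

```text
[ 0.55419915 -0.02229709  0.1816911 ]
green [255. 184.] [243 171  25  28 542] [ 0.5602 -0.0267  0.027 ] [-0.028 -0.004  0.285]
blue [ 32.3 204.5] [   0  156   73   97 4636] [ 0.4839 -0.251   0.027 ]
blue [289.3 113.3] [277 100  26  28 571] [0.5089 0.0331 0.027 ]
```

View pics/w2.png

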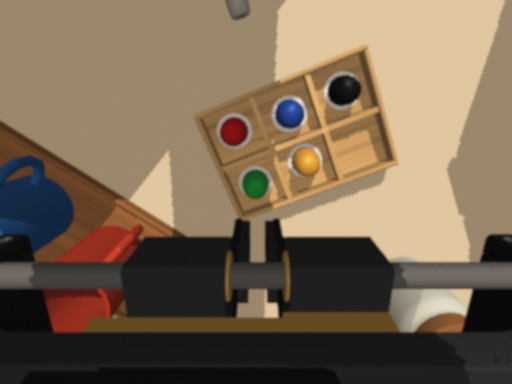

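Green sits at (255,184), just under the fingertip line, and the positions are consistent. I'll descend the rest of the way and dwell.

>>> step_arm:
  steps:
    - [-0.015,-0.005,0.28,0,0,0,0.8]
    - [-0.015,-0.005,0.28,0,0,0,0.8]
    - [-0.015,-0.005,0.28,0,0,0,0.8]
    - [-0.015,-0.005,0.28,0,0,0,0.8]
    - [-0.015,-0.005,0.28,0,0,0,0.8]
    - [-0.015,-0.005,0.28,0,0,0,0.8]

```text
time_s: 3.2
position: [0.5648, -0.0278, 0.1071]
tcp_rot: [[-0.912, 0.411, 0.006], [0.411, 0.912, -0.002], [-0.006, 0.001, -1.0]]
force: [-0.1, 0.1, 0.3]
opening: 0.101
grasp_force: 0.0
```

```bash
python3 - <<'E'
from h import *
s,c,T=wrist();print(s["position"],s["tcp_rot"].round(3) if hasattr(s["tcp_rot"],"round") else s["tcp_rot"],s["force"])
for p,st in comps(c,(40,90,20),(85,255,255)):
    q=onz(c,*p,.027,T);print("green",p.round(1),st,q.round(4),to(s,q[0],q[1],.096))
E
```

```text
[ 0.56483378 -0.02778206  0.10708087] [[-0.912  0.411  0.006]
 [ 0.411  0.912 -0.002]
 [-0.006  0.001 -1.   ]] [-0.05955879  0.06910763  0.32348504]
green [254.5 193.8] [ 239  175   32   39 1009] [ 0.5597 -0.0265  0.027 ] [ 0.018 -0.003  0.037]
```

>>> step_arm:
  steps:
    - [0.015,-0.002,0.037,0,0,0,0.8]
    - [0.015,-0.002,0.037,0,0,0,0.8]
    - [0.015,-0.002,0.037,0,0,0,0.8]
    - [0.015,-0.002,0.037,0,0,0,0.8]
    - [0.015,-0.002,0.037,0,0,0,0.8]
    - [0.015,-0.002,0.037,0,0,0,0.8]
    - [0.015,-0.002,0.037,0,0,0,0.8]
    - [0.015,-0.002,0.037,0,0,0,0.8]

```text
time_s: 3.92
position: [0.5585, -0.0263, 0.0926]
tcp_rot: [[-0.912, 0.411, 0.0], [0.411, 0.912, -0.0], [-0.0, 0.0, -1.0]]
force: [0.6, -0.2, 0.0]
opening: 0.101
grasp_force: 0.0
```

>>> step_arm:
  steps:
    - [0,0,0,0,0,0,0.8]
    - [0,0,0,0,0,0,0.8]
    - [0,0,0,0,0,0,0.8]
    - [0,0,0,0,0,0,0.8]
    - [0,0,0,0,0,0,0.8]
    - [0,0,0,0,0,0,0.8]
    - [0,0,0,0,0,0,0.8]
    - [0,0,0,0,0,0,0.8]

```text
time_s: 4.58
position: [0.5584, -0.0262, 0.0924]
tcp_rot: [[-0.912, 0.411, -0.0], [0.411, 0.912, 0.0], [0.0, -0.0, -1.0]]
force: [-0.1, -0.4, 0.4]
opening: 0.102
grasp_force: 0.0
```

>>> step_arm:
  steps:
    - [0,0,0,0,0,0,0.8]
    - [0,0,0,0,0,0,0.8]
    - [0,0,0,0,0,0,0.8]
    - [0,0,0,0,0,0,0.8]
    - [0,0,0,0,0,0,0.8]
    - [0,0,0,0,0,0,0.8]
    - [0,0,0,0,0,0,0.8]
    - [0,0,0,0,0,0,0.8]

```text
time_s: 5.25
position: [0.5584, -0.0262, 0.0924]
tcp_rot: [[-0.912, 0.411, -0.0], [0.411, 0.912, -0.0], [0.0, -0.0, -1.0]]
force: [-0.1, 0.6, -0.5]
opening: 0.101
grasp_force: 0.0
```

>>> step_arm:
  steps:
    - [0,0,0,0,0,0,0.8]
    - [0,0,0,0,0,0,0.8]
    - [0,0,0,0,0,0,0.8]
    - [0,0,0,0,0,0,0.8]
    - [0,0,0,0,0,0,0.8]
    - [0,0,0,0,0,0,0.8]
    - [0,0,0,0,0,0,0.8]
    - [0,0,0,0,0,0,0.8]

```text
time_s: 5.92
position: [0.5584, -0.0262, 0.0924]
tcp_rot: [[-0.912, 0.411, -0.0], [0.411, 0.912, -0.0], [0.0, -0.0, -1.0]]
force: [-0.2, 0.1, -0.2]
opening: 0.098
grasp_force: 0.0
```

```bash
python3 - <<'E'
from h import *
s,c,T=wrist();print(s["time_s"],s["position"],s["force"])
for p,st in comps(c,(40,90,20),(85,255,255)):
    q=onz(c,*p,.027,T);print("green",p.round(1),st,q.round(4),to(s,q[0],q[1],.096))
E
```

```text
5.9167 [ 0.55837713 -0.02623353  0.0924464 ] [-0.17386794  0.13839132 -0.1756229 ]
green [256.3 208.4] [ 239  189   35   41 1125] [ 0.559  -0.0262  0.027 ] [-0.002  0.001 -0.012]
```

The hold is steady and centred to 1 mm. I'll hold a little longer, then rise and go over the blue mug.

>>> step_arm:
  steps:
    - [0,0,0,0,0,0,0.8]
    - [0,0,0,0,0,0,0.8]
    - [0,0,0,0,0,0,0.8]
    - [0,0,0,0,0,0,0.8]
    - [0,0,-0.5,0,0,0,0.8]
    - [0,0,-0.5,0,0,0,0.8]
    - [0,0,-0.5,0,0,0,0.8]
    - [0,0,-0.5,0,0,0,0.8]

```text
time_s: 6.63
position: [0.5599, -0.0265, 0.2464]
tcp_rot: [[-0.912, 0.411, 0.005], [0.411, 0.912, -0.001], [-0.005, 0.001, -1.0]]
force: [0.3, -0.7, 0.3]
opening: 0.101
grasp_force: 0.0
```

>>> step_arm:
  steps:
    - [-0.09,-0.8,0,0,0,0,0.8]
    - [-0.09,-0.8,0,0,0,0,0.8]
    - [-0.09,-0.8,0,0,0,0,0.8]
    - [-0.09,-0.8,0,0,0,0,0.8]
    - [-0.09,-0.8,0,0,0,0,0.8]
    - [-0.09,-0.8,0,0,0,0,0.8]
    - [-0.09,-0.8,0,0,0,0,0.8]
    - [-0.09,-0.8,0,0,0,0,0.8]

```text
time_s: 7.3
position: [0.4836, -0.2578, 0.2424]
tcp_rot: [[-0.91, 0.415, 0.0], [0.415, 0.91, 0.0], [0.0, 0.0, -1.0]]
force: [1.2, 0.6, -0.0]
opening: 0.103
grasp_force: 0.0
```

>>> step_arm:
  steps:
    - [0,0,0,0,0,0,0.8]
    - [0,0,0,0,0,0,0.8]
    - [0,0,0,0,0,0,0.8]

```text
time_s: 7.55
position: [0.4846, -0.2545, 0.2424]
tcp_rot: [[-0.912, 0.409, -0.0], [0.409, 0.912, 0.001], [0.001, 0.0, -1.0]]
force: [0.3, -0.1, 0.2]
opening: 0.099
grasp_force: 0.0
```

```bash
python3 - <<'E'
from h import *
s,c,T=wrist();print(s["time_s"],s["position"],s["force"])
np.save("w3.npy",(c,T,s),allow_pickle=True) if 0 else np.save("w3.npy",dict(c=c,T=T,s=s),allow_pickle=True)
cv2.imwrite("pics/w3.png",c["image"][:,:,::-1])
E
```

```text
7.55 [ 0.48460434 -0.25446945  0.24239906] [ 0.291637   -0.12019138  0.19965764]
```

View pics/w3.png

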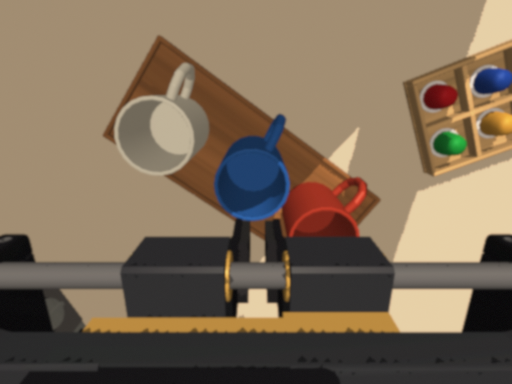

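The blue mug's mouth spans about x 215–290 with its near rim at row 220. White is at (160,132) and red at (320,215). I'll cast rays from the rim edges onto the rim plane at z = 0.100.

```bash
python3 - <<'E'
from h import *
d=np.load("w3.npy",allow_pickle=True).item();c,T,s=d["c"],d["T"],d["s"]
m=cv2.inRange(cv2.cvtColor(c["image"],cv2.COLOR_RGB2HSV),(105,90,20),(130,255,255));m[:, :205]=0;m[:,300:]=0
ys,xs=np.nonzero(m);
for y in(170,180,190):
    r=xs[ys==y];print(y,r.min(),r.max(),np.linalg.norm(onz(c,r.min(),y,.1,T)-onz(c,r.max()+1,y,.1,T)).round(4))
bt=ys.max();bx=xs[ys==bt].mean();P=onz(c,bx,bt+1,.1,T);u=T[:2,1]/np.linalg.norm(T[:2,1])
C=P[:2]-.038*u;print("bottom",bx,bt,P.round(4),"centre",C.round(4),to(s,*C,.155))
l=xs[ys==183].min();r=xs[ys==183].max();print((onz(c,l,183,.1,T)+onz(c,r+1,183,.1,T))/2)
b=np.load("top0.npy",allow_pickle=True).item();print("top",onz(b,347.4,185.5,.1))
E
```

```text
170 218 286 0.0675
180 215 288 0.0732
190 215 288 0.0739
bottom 247.5 221 [ 0.5236 -0.2817  0.1   ] centre [ 0.489  -0.2662] [-0.029 -0.03   0.291]
[ 0.48733382 -0.2595345   0.1       ]
top [ 0.4840402  -0.26702478  0.1       ]
```

Rim width measures 74 mm against 76 nominal. The estimates agree at about (0.487, -0.264), inside the 25 mm tolerance. I'll descend and dwell.

>>> step_arm:
  steps:
    - [-0.02,-0.028,0.1,0,0,0,0.8]
    - [-0.02,-0.028,0.28,0,0,0,0.8]
    - [-0.02,-0.028,0.28,0,0,0,0.8]
    - [-0.02,-0.028,0.28,0,0,0,0.8]
    - [-0.02,-0.028,0.28,0,0,0,0.8]
    - [-0.02,-0.028,0.28,0,0,0,0.8]
    - [-0.02,-0.028,0.28,0,0,0,0.8]
    - [-0.02,-0.028,0.28,0,0,0,0.8]

```text
time_s: 8.27
position: [0.4873, -0.2667, 0.1601]
tcp_rot: [[-0.912, 0.411, 0.003], [0.411, 0.912, -0.002], [-0.003, -0.001, -1.0]]
force: [0.1, 0.3, -0.7]
opening: 0.097
grasp_force: 0.0
```

>>> step_arm:
  steps:
    - [0,0,0,0,0,0,0.8]
    - [0,0,0,0,0,0,0.8]
    - [0,0,0,0,0,0,0.8]
    - [0,0,0,0,0,0,0.8]
    - [0,0,0,0,0,0,0.8]
    - [0,0,0,0,0,0,0.8]
    - [0,0,0,0,0,0,0.8]
    - [0,0,0,0,0,0,0.8]

```text
time_s: 8.93
position: [0.4863, -0.2662, 0.1584]
tcp_rot: [[-0.912, 0.411, -0.0], [0.411, 0.912, 0.0], [0.0, 0.0, -1.0]]
force: [-1.0, -0.6, 0.4]
opening: 0.098
grasp_force: 0.0
```

```bash
python3 - <<'E'
from h import *
s,c,T=wrist();print(s["time_s"],s["position"],s["force"])
cv2.imwrite("pics/w4.png",c["image"][:,:,::-1])
E
```

```text
8.9333 [ 0.48630272 -0.2661977   0.15838913] [-0.99553937 -0.59822711  0.44256959]
```

View pics/w4.png

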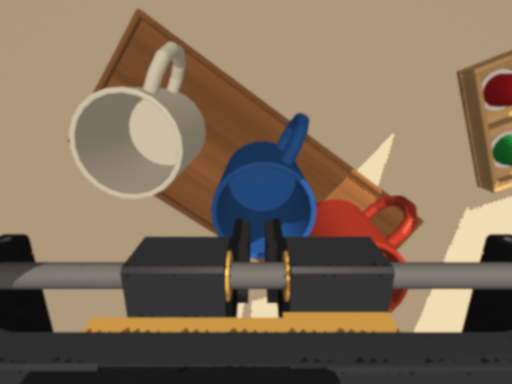

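The fingertips are over the blue mug's mouth. The mouth centre is near column 264 and the fingers are at 258, so about 4 mm off. I'll finish the dwell, rise high and cross to the machine.

>>> step_arm:
  steps:
    - [0,0,0,0,0,0,0.8]
    - [0,0,0,0,0,0,0.8]
    - [0,0,0,0,0,0,0.8]
    - [0,0,0,0,0,0,0.8]
    - [0,0,0,0,0,0,0.8]
    - [0,0,0,0,0,0,0.8]
    - [0,0,0,0,0,0,0.8]
    - [0,0,0,0,0,0,0.8]

```text
time_s: 9.65
position: [0.4863, -0.2662, 0.1584]
tcp_rot: [[-0.912, 0.411, 0.0], [0.411, 0.912, -0.0], [-0.0, -0.0, -1.0]]
force: [-0.3, -0.2, -0.1]
opening: 0.106
grasp_force: 0.0
```

>>> step_arm:
  steps:
    - [0,0,0,0,0,0,0.8]
    - [0,0,0,0,0,0,0.8]
    - [0,0,0,0,0,0,0.8]
    - [0,0,0,0,0,0,0.8]
    - [0,0,0,0,0,0,0.8]
    - [0,0,0,0,0,0,0.8]
    - [0,0,0,0,0,0,0.8]
    - [0,0,0,0,0,0,0.8]

```text
time_s: 10.32
position: [0.4863, -0.2662, 0.1585]
tcp_rot: [[-0.912, 0.411, 0.0], [0.411, 0.912, -0.0], [-0.0, -0.0, -1.0]]
force: [-0.3, 0.3, 1.0]
opening: 0.102
grasp_force: 0.0
```

>>> step_arm:
  steps:
    - [0,0,0,0,0,0,0.8]
    - [0,0,0,0,0,0,0.8]
    - [0,0,0,0,0,0,0.8]
    - [0,0,0,0,0,0,0.8]
    - [0,0,0,0,0,0,0.8]
    - [0,0,0,0,0,0,0.8]

```text
time_s: 10.82
position: [0.4863, -0.2662, 0.1584]
tcp_rot: [[-0.912, 0.411, -0.0], [0.411, 0.912, 0.0], [0.0, -0.0, -1.0]]
force: [0.5, -0.7, 0.0]
opening: 0.099
grasp_force: 0.0
```

>>> step_arm:
  steps:
    - [0,0,-0.8,0,0,0,0.8]
    - [0,0,-0.8,0,0,0,0.8]
    - [0,0,-0.8,0,0,0,0.8]
    - [0,0,-0.8,0,0,0,0.8]
    - [0,0,-0.8,0,0,0,0.8]
    - [0,0,-0.8,0,0,0,0.8]
    - [0,0,-0.8,0,0,0,0.8]
    - [0,0,-0.8,0,0,0,0.8]

```text
time_s: 11.48
position: [0.4869, -0.2667, 0.4009]
tcp_rot: [[-0.912, 0.411, 0.004], [0.411, 0.912, -0.004], [-0.005, -0.002, -1.0]]
force: [-0.5, 0.7, -0.3]
opening: 0.1
grasp_force: 0.0
```

>>> step_arm:
  steps:
    - [0.2,0.72,0,0,0,0,0.8]
    - [0.2,0.72,0,0,0,0,0.8]
    - [0.2,0.72,0,0,0,0,0.8]
    - [0.2,0.72,0,0,0,0,0.8]
    - [0.2,0.72,0,0,0,0,0.8]
    - [0.2,0.72,0,0,0,0,0.8]
    - [0.2,0.72,0,0,0,0,0.8]
    - [0.2,0.72,0,0,0,0,0.8]

```text
time_s: 12.15
position: [0.5196, -0.0437, 0.3966]
tcp_rot: [[-0.913, 0.409, -0.004], [0.409, 0.913, 0.0], [0.004, -0.001, -1.0]]
force: [-0.1, -0.6, -0.1]
opening: 0.099
grasp_force: 0.0
```

>>> step_arm:
  steps:
    - [0.2,0.72,0,0,0,0,0.8]
    - [0.2,0.72,0,0,0,0,0.8]
    - [0.2,0.72,0,0,0,0,0.8]
    - [0.2,0.72,0,0,0,0,0.8]
    - [0.2,0.72,0,0,0,0,0.8]
    - [0.2,0.72,0,0,0,0,0.8]
    - [0.2,0.72,0,0,0,0,0.8]
    - [0.2,0.72,0,0,0,0,0.8]

```text
time_s: 12.82
position: [0.5546, 0.1761, 0.397]
tcp_rot: [[-0.912, 0.411, -0.002], [0.411, 0.912, -0.002], [0.002, -0.002, -1.0]]
force: [-0.2, -0.3, 0.2]
opening: 0.102
grasp_force: 0.0
```

>>> step_arm:
  steps:
    - [0.2,0.68,0,0,0,0,0.8]
    - [0.2,0.68,0,0,0,0,0.8]
    - [0.2,0.68,0,0,0,0,0.8]
    - [0.2,0.68,0,0,0,0,0.8]
    - [0.2,0.68,0,0,0,0,0.8]
    - [0.2,0.68,0,0,0,0,0.8]
    - [0.2,0.68,0,0,0,0,0.8]
    - [0.2,0.68,0,0,0,0,0.8]

```text
time_s: 13.48
position: [0.5845, 0.3851, 0.3975]
tcp_rot: [[-0.911, 0.413, -0.001], [0.413, 0.911, -0.002], [0.0, -0.003, -1.0]]
force: [0.8, -0.1, 0.0]
opening: 0.1
grasp_force: 0.0
```

```bash
cat > w5.py <<'E'
from h import *
import sys
s,c,T=wrist();print(s["time_s"],s["position"],s["force"])
Ti=np.linalg.inv(T);f=192/np.tan(np.radians(c["vertical_fov"])/2)
q=Ti@np.array([.584,.399,.241,1]);print("predicted px",q[0]/q[2]*f+c["cx"],q[1]/q[2]*f+c["cy"])
for p,st in comps(c,(0,0,110),(179,75,255),12):
    P=onz(c,*p,.241,T)
    if np.hypot(P[0]-.584,P[1]-.37)<.08:print(p.round(1),st,P.round(4),to(s,P[0],P[1],.3))
cv2.imwrite(f"pics/{sys.argv[1]}.png",c["image"][:,:,::-1])
E
python3 w5.py w5
```

```text
13.4833 [0.58447122 0.38513659 0.39746608] [ 0.79066367 -0.14982792  0.01949981]
predicted px 268.62578472192774 168.98167574151225
[270.8 168.6] [256 153  31  32 705] [0.5846 0.4012 0.241 ] [0.022 0.05  0.325]
[224.5 190. ] [215 181  20  19 297] [0.5857 0.3477 0.241 ] [-0.056 -0.111  0.325]
```

View pics/w5.png

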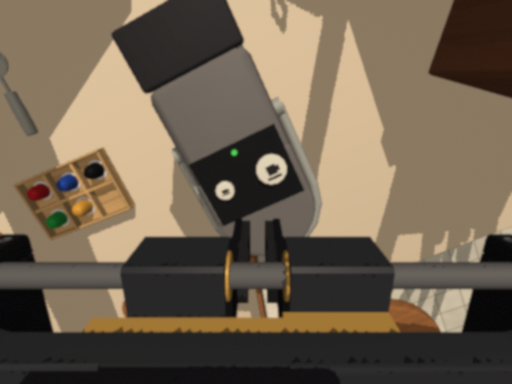

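The large button is at (271,169) and the small one at (225,190). Their spacing is 53.5 mm, and the position matches the top view to 2 mm. I'll align first, then descend.

>>> step_arm:
  steps:
    - [0.022,0.048,0,0,0,0,0.8]
    - [0.022,0.048,0,0,0,0,0.8]
    - [0.022,0.048,0.1,0,0,0,0.8]
    - [0.022,0.048,0.2,0,0,0,0.8]
    - [0.022,0.048,0.3,0,0,0,0.8]
    - [0.022,0.048,0.31,0,0,0,0.8]
    - [0.022,0.048,0.31,0,0,0,0.8]
    - [0.022,0.048,0.31,0,0,0,0.8]

```text
time_s: 14.2
position: [0.5848, 0.4025, 0.3072]
tcp_rot: [[-0.911, 0.412, 0.002], [0.412, 0.911, 0.001], [-0.002, 0.002, -1.0]]
force: [0.5, 0.2, -0.1]
opening: 0.099
grasp_force: 0.0
```

>>> step_arm:
  steps:
    - [0,0,0,0,0,0,0.8]
    - [0,0,0,0,0,0,0.8]
    - [0,0,0,0,0,0,0.8]
    - [0,0,0,0,0,0,0.8]
    - [0,0,0,0,0,0,0.8]
    - [0,0,0,0,0,0,0.8]

```text
time_s: 14.7
position: [0.5837, 0.4035, 0.3058]
tcp_rot: [[-0.912, 0.411, 0.0], [0.411, 0.912, 0.0], [-0.0, 0.0, -1.0]]
force: [-0.4, 0.9, 1.1]
opening: 0.104
grasp_force: 0.0
```

```bash
python3 w5.py w6
```

```text
14.7 [0.58369734 0.40350211 0.30579208] [-0.37315857  0.87815237  1.12207414]
predicted px 250.44217014282782 210.65391076930268
[253.7 205.2] [ 233  189   43   35 1000] [0.5811 0.403  0.241 ] [ 0.007 -0.005  0.019]
[190.4 231.4] [178 225  26  12 247] [0.5807 0.3507 0.241 ] [-0.063 -0.165  0.019]
```

View pics/w6.png

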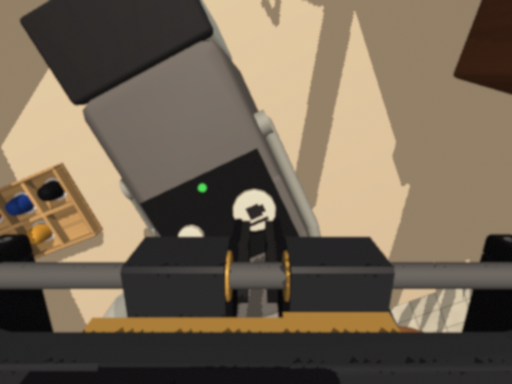

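The fingertips are over the large button at about (254,211), roughly 3 mm off and 40 mm up. I'll hold here and then hand in.

>>> step_arm:
  steps:
    - [0,0,0,0,0,0,0.8]
    - [0,0,0,0,0,0,0.8]
    - [0,0,0,0,0,0,0.8]
    - [0,0,0,0,0,0,0.8]
    - [0,0,0,0,0,0,0.8]
    - [0,0,0,0,0,0,0.8]
    - [0,0,0,0,0,0,0.8]
    - [0,0,0,0,0,0,0.8]

```text
time_s: 15.42
position: [0.5837, 0.4034, 0.3054]
tcp_rot: [[-0.912, 0.411, -0.0], [0.411, 0.912, -0.0], [0.0, -0.0, -1.0]]
force: [-0.1, 0.1, -0.5]
opening: 0.101
grasp_force: 0.0
```

>>> step_arm:
  steps:
    - [0,0,0,0,0,0,0.8]
    - [0,0,0,0,0,0,0.8]
    - [0,0,0,0,0,0,0.8]
    - [0,0,0,0,0,0,0.8]
    - [0,0,0,0,0,0,0.8]
    - [0,0,0,0,0,0,0.8]
    - [0,0,0,0,0,0,0.8]
    - [0,0,0,0,0,0,0.8]

```text
time_s: 16.08
position: [0.5837, 0.4034, 0.3054]
tcp_rot: [[-0.912, 0.411, -0.0], [0.411, 0.912, 0.0], [0.0, 0.0, -1.0]]
force: [0.7, 0.0, 0.3]
opening: 0.101
grasp_force: 0.0
```

>>> step_arm:
  steps:
    - [0,0,0,0,0,0,0.8]
    - [0,0,0,0,0,0,0.8]
    - [0,0,0,0,0,0,0.8]
    - [0,0,0,0,0,0,0.8]
    - [0,0,0,0,0,0,0.8]
    - [0,0,0,0,0,0,0.8]
    - [0,0,0,0,0,0,0.8]
    - [0,0,0,0,0,0,0.8]

```text
time_s: 16.75
position: [0.5837, 0.4034, 0.3055]
tcp_rot: [[-0.912, 0.411, 0.0], [0.411, 0.912, 0.0], [-0.0, 0.0, -1.0]]
force: [0.3, 0.4, -0.2]
opening: 0.101
grasp_force: 0.0
```

>>> step_arm:
  steps:
    - [0,0,0,0,0,0,0.8]
    - [0,0,0,0,0,0,0.8]
    - [0,0,0,0,0,0,0.8]
    - [0,0,0,0,0,0,0.8]
    - [0,0,0,0,0,0,0.8]
    - [0,0,0,0,0,0,0.8]
    - [0,0,0,0,0,0,0.8]
    - [0,0,0,0,0,0,0.8]

```text
time_s: 17.42
position: [0.5837, 0.4034, 0.3054]
tcp_rot: [[-0.912, 0.411, -0.0], [0.411, 0.912, -0.0], [-0.0, -0.0, -1.0]]
force: [-1.3, -0.4, 0.2]
opening: 0.102
grasp_force: 0.0
```

```bash
python3 -c "
from rig import *
print(read_state()['position']);print(hand_in())"
```

```text
[0.58370135 0.40335135 0.30543249]
the job is handed in; nothing more can be done
None
```

The job is handed in at about 17 s: the fingertips pointed in turn at the green capsule, the blue mug's mouth and the large-cup button, holding still over two seconds at each and staying over the button, with no sign of contact in the force readings; no verdict was returned.

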